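Try the square in the corner of a glued model base

ROBOT

A 6-joint arm with a two-finger parallel gripper is mounted at the origin on the work surface. World frame = base frame: x ahead of the robot, y to its left, z up, the work surface at z = 0. Lengths are in m, angles in rad, forces in N, time in s.
With the tool pointing down it reaches from about 0.325 to 0.85 m from the base axis. Payload 15.5 kg.
Tool frame: the origin (TCP) lies at the very end of the fingers, on their centre line; the grasp point (between the pads) lies 19 mm behind it; y points along the fingers, z is the direction in which the jaws open and shut, and the axes are right-handed (so a half turn about y gives the same grasp; the last joint's range is limited). The gripper opens to 91 mm and grips with 3 to 60 N. Pads are 32 mm wide; open, the fingers measure 118 mm over their backs; the gripper's body (76 mm by 178 mm) begins 60 mm behind the grasp point.
Start: joints at [1.018, 0.494, 1.345, -0, 1.302, -0.096], TCP at [0.276, 0.561, 0.175] pointing down, gripper open.
Joint ranges: [-2.91, 2.91], [-0.82, 2.16], [0.22, 2.67], [-1.22, 4.37], [0.12, 2.79], [-3.08, 3.08]. Speed limits (rad/s): [1.89, 1.89, 2.57, 3.01, 3.01, 3.01].

INTERFACE

Orientations are given as [roll, pitch, yaw] about the fixed x, y, z axes, in that order (R = Rz(yaw) Ry(pitch) Rx(roll)).
In Python, from rig import monitor, imaging, workorder gives the robot as it stands.
- The arm moves only by the shell command python3 -m inch 'ROWS' [OPENING] [FORCE]. ROWS is a JSON object of lists of equal length, an entry for each row: "dp": the shift along the tool's x, y, z as a fraction of full scale, a list of three; "twist": the turn, a rotation vector about the tool's x, y, z as a fraction of full scale, a list of three. A call has 1 to 20 rows; each row is the pose to reach, as a shift and turn from the pose measured when the call began, along the tool's axes at that moment; what a row does not reach only later rows make up. Full scale, the value 1, is 400 mm for a shift and 0.5 rad for a turn. A row lasts 1/12 s, in which the tool goes at most 41.7 mm and 7.16 degrees, less where a joint would pass 70% of its speed; a pose out of reach is approached as far as the arm can. A call with a number of a shift or a turn outside -1 to 1 is refused whole. A call with a gripper value outside its range is refused whole. OPENING is the opening, from 0 (shut) to 1 (fully open), set as the call begins (- or left out, the last holds). The fingers move at their own pace and stop on an object; FORCE is the grip in N (left out, the last holds). Time passes only in rows, so rows that repeat a pose let the fingers close. It gives the time, the measured TCP pose, the force and the opening at its end, in the units of the state.
- monitor.get_state(): the state, without advancing time (a new reading comes with each control period).
- imaging.get_image(name): name is "scene" or "top" or "wrist"; returns a dict with "img" (400x640x3 uint8, red, green, blue), "fx", "fy", "cx", "cy" (pixels), "xyz" and "attitude" of the camera in the world; the wrist camera has in their place "tool_from_camera" (4x4, takes a point from camera to tool coordinates, whose origin is the TCP and whose axes are the tool frame's). Camera axes: x right, y down, z forward; pixel columns grow to the right and rows downward; lengths in m; the calibration is good to about 2 mm. A picture is of the moment at which its call begins: read the wrist's pose just before it. There is no depth.
- workorder.finish_job(): hands the job in, once; it reports no verdict.
The state is a dict: "time": time; "qpos": joint angles; "qvel": joint speeds; "joint_efforts": joint torques, N m; "tool_pos": TCP position; "tcp_rot": TCP orientation; "contact_force": force on the tool from outside, world axes, zero at the start; "wrist_torque": the same for the moment, N m; "gripper_width": finger opening in m.
Only numpy, scipy, OpenCV 4.12 (cv2) and the standard library are available. Lean on these libraries where they do the work, as an engineer would, in place of code of your own. Each camera call takes 0.05 s, during which the arm holds its last target.

TASK

The divider has just been glued onto the plywood base on the school desk; set the square up to check it. Lay the square's metal stock on the desk flush along the base's near edge with the blade over the base, slide it along until the blade's edge is flush against the side of the divider, and press it gently but snugly into that corner. Let go and leave it lying flush there, without forcing it or disturbing anything else.

Things in the scene. Friction and masses are not known exactly. Their poses are not given: they have to be found in the camera images.
- base: plywood plate 180 (x) by 260 (y) by 20 mm (z), taped immovably to the desk; origin: centre of its underside, z up. Its vertical -x face (x = -90 mm, towards the robot) is the near edge. A wooden divider strip stands glued on it: x -70 to +50, y +30 to +60, z 20 to 60 mm, exactly square to the near edge; the blade goes against its -y face (y = +30 mm)
- corner (a point): point at desk level on the base's near edge in line with the divider's -y face (base x -90, y +30, z 0 mm), axes as the base: x into the base, at right angles to the near edge; y along the near edge towards the divider's thickness
- square: loose L-shaped square, about 0.34 kg, lying right way up on the desk; origin: centre of the underside of its stock, z up. Stock: aluminium bar 30 (x) by 140 (y) by 28 mm tall; its face x = +15 mm goes against the near edge. Upright wooden grip on the middle of the stock: 14 (x) by 70 mm (y), z 28 to 60 mm. It slides and turns on the desk under a push of 3 to 10 N and may stick at first
- stock_a (a point): on the square: foot of the stock's inner face near the blade end (square x 15, y 65, z 0 mm)
- stock_b (a point): on the square: foot of the stock's inner face near the other end (square x 15, y -65, z 0 mm)
- blade_root (a point): on the square's blade, a white strip with ticks: x 15 to 145, y 38 to 70, z 22 to 25 mm in the square's frame, so it passes 2 mm above the base and shares the plane y = +70 mm with the end of the stock. This point: on its outer edge (the one for the divider), 30 mm out from the stock (square x 45, y 70, z 23.5 mm)
- blade_tip (a point): on the square: on the blade's outer edge near its tip (square x 140, y 70, z 23.5 mm)
- cup_a: a loose white plastic cup, open at the top, 68 mm across the rim, 70 mm tall; a bystander, leave it. Origin: centre of its underside; this one stands on the base, on the blade's side of the divider, some 70 mm or more from it
- cup_b: a loose white plastic cup, open at the top, 68 mm across the rim, 70 mm tall; a bystander, leave it. Origin: centre of its underside
- cup_c: a loose white plastic cup, open at the top, 68 mm across the rim, 70 mm tall; a bystander, leave it. Origin: centre of its underside
- dish: a loose flat clear dish, 60 mm across, 14 mm high, on the base on the far side of the divider; a bystander. Origin: centre of its underside
- jar: a loose closed glass jar with a brass-coloured lid, 68 mm across, 90 mm tall; a bystander. Origin: centre of its underside
- eraser: a loose rubber block eraser 60 by 24 by 14 mm on the desk; a bystander. Origin: centre of its underside
Not all that is in view belongs to the job. Leave any pink or purple look-alike of the square alone.

How it is judged:
By the outcome, as a careful person would: the job done as asked, in the order asked, and still so for the second after the job is handed in, with the robot touching nothing.
It also fails if it takes over 69 s, if anything falls off the work surface, if the arm or the gripper's body presses on something with over 40 N, if the wrist force passes 120 N, or if a joint passes its speed limit or range.

## Working session

There is one attempt and no reset: what is moved stays moved. The work goes in short steps, Python scripts to look and compute and a shell command to move; the robot and the scene stay as the last step left them, time stands still between calls to the robot, and variables do not carry over. Pictures are saved under pics/ and viewed, and the job is handed in when it is done.

```bash
mkdir -p pics; ls; python3 - <<'E'
from rig import monitor, imaging
import cv2
print(monitor.get_state())
for n in ("scene","top","wrist"):
    d=imaging.get_image(n); cv2.imwrite(f"pics/{n}0.png",d["img"][:,:,::-1])
    print(n,{k:v for k,v in d.items() if k!="img"})
E
```

```text
pics
{'time': 0.0, 'qpos': array([ 1.01749413e+00,  4.94169483e-01,  1.34612464e+00, -1.30889965e-05,
        1.30247982e+00, -9.55327544e-02]), 'qvel': array([-1.08193458e-03, -1.84939692e-04, -8.20484475e-04,  8.30069696e-05,
        1.36558907e-03,  2.64642062e-04]), 'joint_efforts': array([ 2.97852610e-03, -8.78839731e+01, -3.81854904e+01,  7.08643254e-02,
        5.33813867e-02, -7.04469016e-05]), 'tool_pos': array([0.27601835, 0.56028548, 0.174849  ]), 'tcp_rot': array([-1.57197343e+00,  1.00120755e-04, -4.57766022e-01]), 'contact_force': array([ 0.55035805, -0.31859998,  0.37360931]), 'wrist_torque': array([ 0.01660147, -0.0073842 ,  0.07318351]), 'gripper_width': 0.09105070959167652}
scene {'fx': 425.2786873621966, 'fy': 425.2786873621966, 'cx': 315.07523621085136, 'cy': 204.3395489318091, 'xyz': array([ 1.30486543, -0.18703289,  1.27216902]), 'attitude': array([-2.57277754,  0.00994403,  1.34410234])}
top {'fx': 476.0912949855684, 'fy': 476.0912949855684, 'cx': 308.56628069986044, 'cy': 202.61202261165135, 'xyz': array([0.34582199, 0.00359355, 1.42171411]), 'attitude': array([-2.99352174e+00, -2.24284606e-03, -1.56158058e+00])}
wrist {'fx': 293.64268045469566, 'fy': 293.64268045469566, 'cx': 321.3844858520089, 'cy': 197.35620336307952, 'tool_from_camera': array([[-2.26237618e-03,  9.59227311e-01,  2.82626694e-01,
        -8.06221397e-02],
       [ 9.54265693e-04, -2.82625218e-01,  9.59229939e-01,
        -2.09985483e-01],
       [ 9.99996986e-01,  2.43983992e-03, -2.75953154e-04,
        -1.33254459e-03],
       [ 0.00000000e+00,  0.00000000e+00,  0.00000000e+00,
         1.00000000e+00]])}
```

View pics/top0.png

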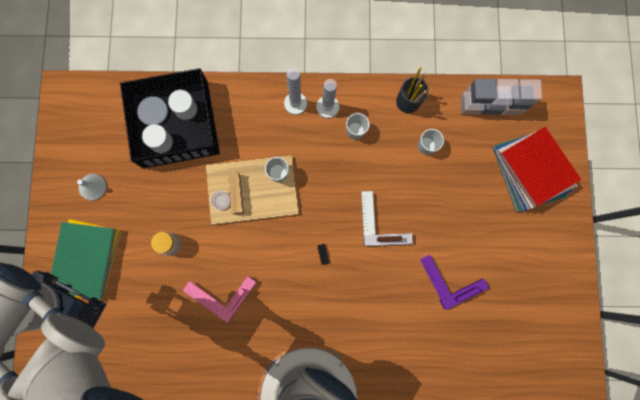

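View pics/scene0.png

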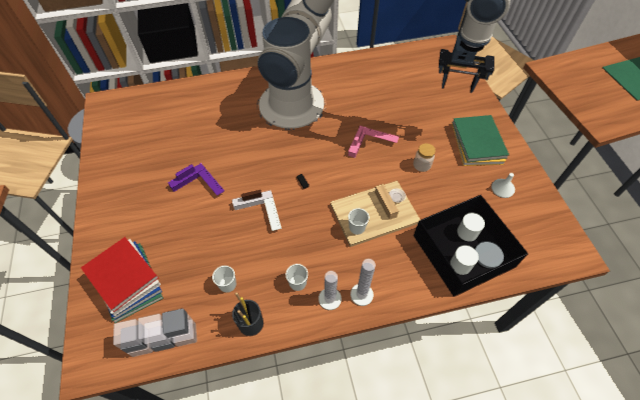

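View pics/wrist0.png

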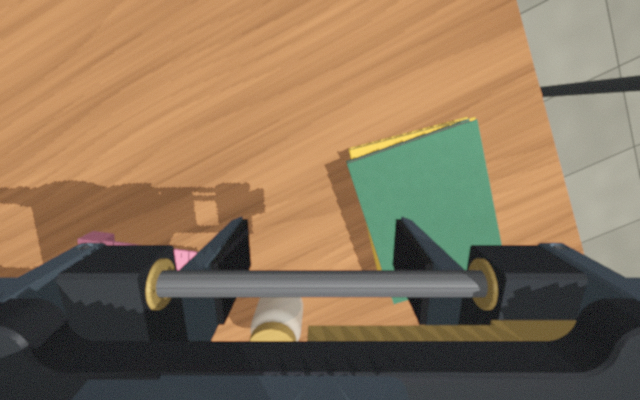

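The square could be confused with three things in the top view: the white or aluminium L with a brown grip at (388,225), the pink L at (222,300) and the purple L at (455,280). By the description I choose the white one. I'll check that in a crop and measure it.

```bash
cat > h.py <<'E'
import numpy as np, cv2
from scipy.spatial.transform import Rotation as Ro
from rig import monitor, imaging
def grab(name):
    s=monitor.get_state(); d=imaging.get_image(name)
    if name=="wrist":
        T=np.eye(4); T[:3,:3]=Ro.from_euler('xyz',s['tcp_rot']).as_matrix(); T[:3,3]=s['tool_pos']
        T=T@d['tool_from_camera']
    else:
        T=np.eye(4); T[:3,:3]=Ro.from_euler('xyz',d['attitude']).as_matrix(); T[:3,3]=d['xyz']
    return d['img'],d,T
def ray(d,T,uv,z):
    uv=np.atleast_2d(uv).astype(float)
    r=np.c_[(uv[:,0]-d['cx'])/d['fx'],(uv[:,1]-d['cy'])/d['fy'],np.ones(len(uv))]@T[:3,:3].T
    return T[:3,3]+r*((z-T[2,3])/r[:,2])[:,None]
def proj(d,T,P):
    P=np.atleast_2d(P); c=(P-T[:3,3])@T[:3,:3]
    return np.c_[d['fx']*c[:,0]/c[:,2]+d['cx'],d['fy']*c[:,1]/c[:,2]+d['cy']]
E
python3 - <<'E'
from h import *
im,d,T=grab("top")
a=cv2.resize(im[175:260,340:500],None,fx=5,fy=5,interpolation=cv2.INTER_CUBIC)
b=cv2.resize(im[145:235,195:310],None,fx=6,fy=6,interpolation=cv2.INTER_CUBIC)
cv2.imwrite("pics/sq.png",a[:,:,::-1]); cv2.imwrite("pics/base.png",b[:,:,::-1])
print(ray(d,T,[[212,223],[298,214]],.02),ray(d,T,[[365,240],[412,240]],.028))
E
```

```text
[[0.49125704 0.28730564 0.02      ]
 [0.52047699 0.03340086 0.02      ]] [[ 0.44469505 -0.16377138  0.028     ]
 [ 0.4459847  -0.30136937  0.028     ]]
```

View pics/sq.png

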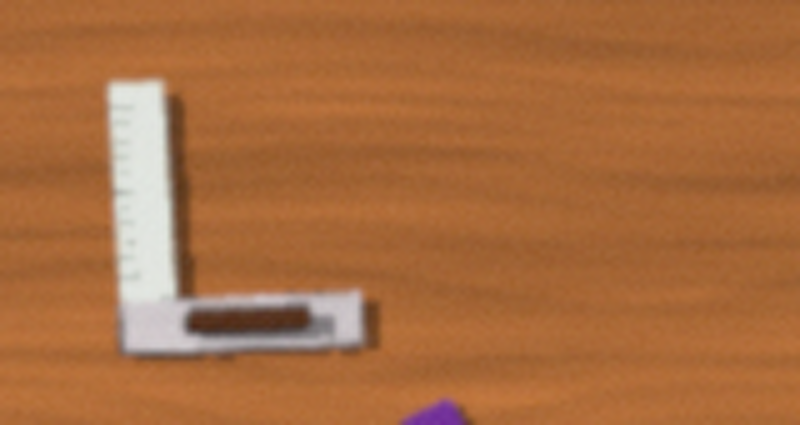

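View pics/base.png

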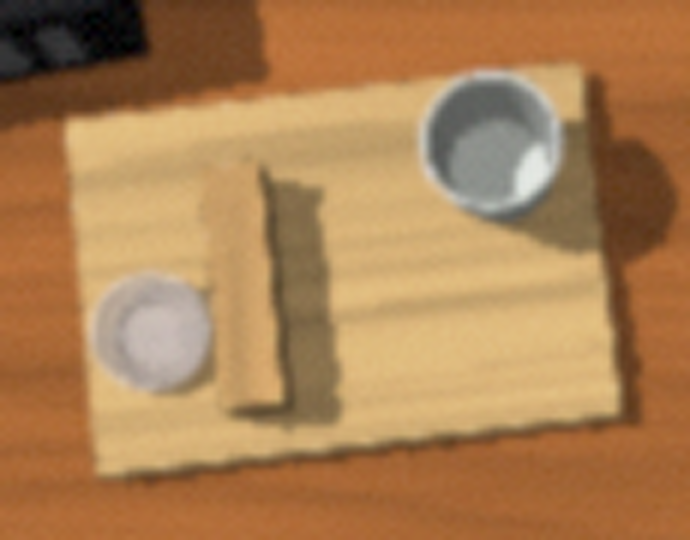

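The crop confirms the white L with black ticks and a brown grip. The blade's outer edge runs from (108,82) to (122,350) in the crop. The base shows a divider, a cup at the far right and the dish at the left.

```bash
python3 - <<'E'
from h import *
im,d,T=grab("top")
f=lambda uv,x,y,k:(np.array(uv)+.5)/k-.5+[x,y]
S=ray(d,T,f([[122,353],[366,347],[362,291]],340,175,5),.028); print("stock",S)
B=ray(d,T,f([[108,82],[122,300]],340,175,5),.025); print("blade",B)
G=ray(d,T,f([[187,308],[187,333],[310,306],[310,330]],340,175,5),.06); print("grip",G.mean(0))
P=ray(d,T,f([[97,477],[622,419],[583,66],[66,118]],195,145,6),.02); print("base",P,P.mean(0))
e=P[0]-P[1]; print("base yaw",np.degrees(np.arctan2(-e[0],e[1])), np.linalg.norm(e))
D=ray(d,T,f([[265,165],[288,402]],195,145,6),.06); print("div",D)
e=S[0]-S[1]; print("sq yaw",np.degrees(np.arctan2(-e[0],e[1])),np.linalg.norm(e))
print("cup",ray(d,T,f([[491,143]],195,145,6),.07))
s=monitor.get_state(); print(s['time'],Ro.from_euler('xyz',s['tcp_rot']).as_matrix().round(3))
E
```

```text
stock [[ 0.4294833  -0.16072348  0.028     ]
 [ 0.43431774 -0.30344206  0.028     ]
 [ 0.4670978  -0.30185169  0.028     ]]
blade [[ 0.59063573 -0.15402038  0.025     ]
 [ 0.46073463 -0.16132466  0.025     ]]
grip [ 0.44751405 -0.2295038   0.06      ]
base [[0.48800647 0.29087236 0.02      ]
 [0.51923919 0.03264396 0.02      ]
 [0.69808332 0.0545014  0.02      ]
 [0.66876503 0.31357418 0.02      ]] [0.5935235  0.17289798 0.02      ]
base yaw 6.896423485478497 0.26011034428420127
div [[0.63710172 0.20701223 0.06      ]
 [0.52099442 0.19238037 0.06      ]]
sq yaw 1.9400908577664941 0.14280043978698542
cup [[0.6468789  0.09661449 0.07      ]]
0.25 [[ 0.897 -0.     0.442]
 [-0.442 -0.     0.897]
 [-0.    -1.    -0.001]]
```

```bash
python3 -m inch '{"dp":[[0.63,0,-0.79],[0.63,0,-0.79],[0.63,0,-0.79],[0.63,0,-0.79],[0.63,0,-0.79],[0.63,0,-0.79],[0.63,0,-0.79],[0.63,0,-0.79],[0.63,0,-0.79],[0.63,0,-0.79],[0.63,0,-0.79],[0.63,0,-0.79],[0.63,0,-0.79],[0.63,0,-0.79]],"twist":[[0,0.25,0],[0,0.5,0],[0,0.75,0],[0,1,0],[0,1,0],[0,1,0],[0,1,0],[0,1,0],[0,1,0],[0,1,0],[0,1,0],[0,1,0],[0,1,0],[0,1,0]]}' 0.5 30
cat > to.py <<'E'
# to.py x y z yawdeg(direction of tool z): prints dp & twist fractions
from h import *; import sys
x,y,z,w=map(float,sys.argv[1:]); s=monitor.get_state()
R=Ro.from_euler('xyz',s['tcp_rot']).as_matrix(); c,n=np.cos(np.radians(w)),np.sin(np.radians(w))
zt=np.array([c,n,0]);yt=np.array([0,0,-1.]);G=np.c_[np.cross(yt,zt),yt,zt]
print("t",s['time'],"dp",(R.T@(np.array([x,y,z])-s['tool_pos'])/.4).round(4),"tw",(Ro.from_matrix(R.T@G).as_rotvec()/.5).round(4),"pos",s['tool_pos'].round(4),"F",s['contact_force'].round(2),"w",round(s['gripper_width'],4),"q",s['qpos'].round(2))
E
python3 to.py 0.42 -0.23 0.175 2.5
```

```text
time: 1.42
tool_pos: [0.3624, 0.1665, 0.1753]
tcp_rot: [-1.571, -0.0, -0.957]
contact_force: [-0.2, 0.8, -0.1]
gripper_width: 0.0456
t 1.4167 dp [ 0.8932  0.001  -0.4534] tw [8.0000e-04 1.1408e+00 4.0000e-04] pos [0.3624 0.1665 0.1753] F [-0.21  0.83 -0.09] w 0.0456 q [ 0.28  0.17  1.86 -0.    1.11 -0.33]
```

```bash
python3 -m inch '{"dp":[[0.89,0,-0.45],[0.89,0,-0.45],[0.89,0,-0.45],[0.89,0,-0.45],[0.89,0,-0.45],[0.89,0,-0.45],[0.89,0,-0.45],[0.89,0,-0.45],[0.89,0,-0.45],[0.89,0,-0.45],[0.89,0,-0.45],[0.89,0,-0.45],[0.89,0,-0.45],[0.89,0,-0.45]],"twist":[[0,0.25,0],[0,0.5,0],[0,0.75,0],[0,1,0],[0,1,0],[0,1,0],[0,1,0],[0,1,0],[0,1,0],[0,1,0],[0,1,0],[0,1,0],[0,1,0],[0,1,0]]}' 0.5 30
python3 to.py 0.447 -0.23 0.15 2.5
python3 - <<'E'
from h import *
im,d,T=grab("wrist"); cv2.imwrite("pics/w1.png",im[:,:,::-1]); np.save("w1T.npy",T)
E
```

```text
time: 2.58
tool_pos: [0.4205, -0.2266, 0.1753]
tcp_rot: [-1.571, 0.0, -1.455]
contact_force: [0.4, 0.7, 1.1]
gripper_width: 0.0456
t 2.5833 dp [0.0162 0.0632 0.0649] tw [ 0.0013  0.1445 -0.0006] pos [ 0.4205 -0.2266  0.1753] F [0.42 0.68 1.07] w 0.0456 q [-0.62  0.29  1.7  -0.    1.16 -0.74]
```

View pics/w1.png

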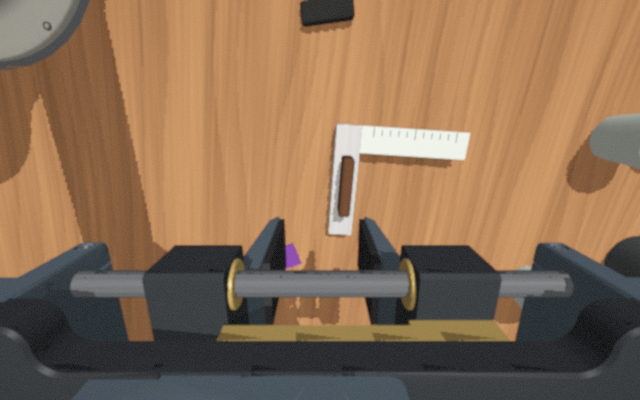

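The wrist view shows the square with its stock at (343,180) and its blade from (360,140) to (468,145). I'll measure it from here.

```bash
python3 - <<'E'
from h import *
im,d,_=grab("wrist"); T=np.load("w1T.npy")
hsv=cv2.cvtColor(im,cv2.COLOR_RGB2HSV); m=((hsv[...,1]<70)&(hsv[...,2]>120)).astype(np.uint8)
m[:110]=0;m[242:]=0;m[:,:320]=0;m[:,480:]=0
v,u=np.nonzero(m)
# outer edge (min v per column) along blade, via columns 368..460
E=[(c,np.nonzero(m[:,c])[0].min()) for c in range(366,462)]
e=ray(d,T,E,.025); p=np.polyfit(e[:,0],e[:,1],1); print("blade yaw",np.degrees(np.arctan(p[0])),p, "y@.4",np.polyval(p,.447))
L=np.array([(np.nonzero(m[r])[0].min(),r) for r in range(132,230)])
l=ray(d,T,L,.028); q=np.polyfit(l[:,1],l[:,0],1); print("outer face yaw",np.degrees(-np.arctan(q[0])),q,"x at y",np.polyval(q,-.23))
b=((hsv[...,2]<110)&(hsv[...,1]>80)).astype(np.uint8); b[:140]=0;b[225:]=0;b[:,:330]=0;b[:,360:]=0
n,lab,st,ce=cv2.connectedComponentsWithStats(b); i=1+st[1:,4].argmax(); print(st[i],ce[i],"grip",ray(d,T,ce[i],.055))
cv2.imwrite("pics/c1.png",cv2.resize(im[110:245,320:480],None,fx=4,fy=4,interpolation=cv2.INTER_CUBIC)[:,:,::-1])
E
```

```text
blade yaw 2.9819665833555122 [ 0.05209218 -0.18237351] y@.4 -0.15908831110070282
outer face yaw 3.18480995703969 [-0.05564274  0.41940258] x at y 0.4322004113611697
[338 156  14  60 173] [341.78612717 182.61849711] grip [[ 0.44278653 -0.22442372  0.055     ]]
```

View pics/c1.png

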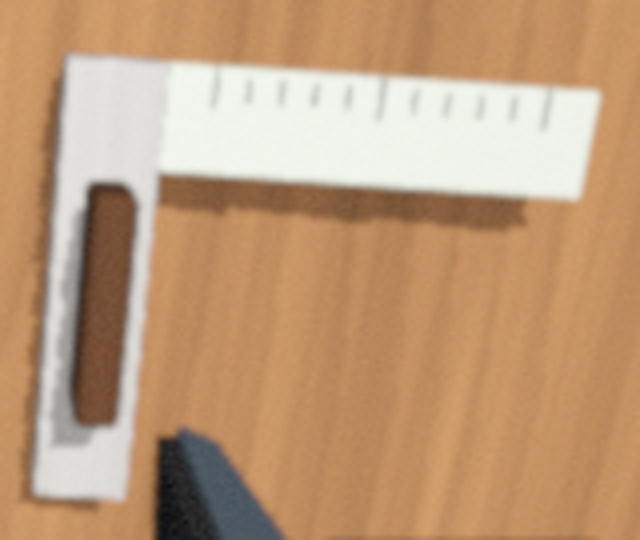

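```bash
python3 to.py 0.4475 -0.2295 0.034 3
```

```text
t 2.6833 dp [0.0142 0.3537 0.0664] tw [0.0007 0.1269 0.0002] pos [ 0.4205 -0.2269  0.1755] F [-0.16  0.   -0.02] w 0.0457 q [-0.62  0.29  1.7  -0.    1.16 -0.74]
```

```bash
python3 -m inch '{"dp":[[0.014,0.06,0.066],[0.014,0.12,0.066],[0.014,0.17,0.066],[0.014,0.21,0.066],[0.014,0.25,0.066],[0.014,0.28,0.066],[0.014,0.31,0.066],[0.014,0.33,0.066],[0.014,0.345,0.066],[0.014,0.354,0.066],[0.014,0.354,0.066],[0.014,0.354,0.066]],"twist":[[0,0.126,0],[0,0.126,0],[0,0.126,0],[0,0.126,0],[0,0.126,0],[0,0.126,0],[0,0.126,0],[0,0.126,0],[0,0.126,0],[0,0.126,0],[0,0.126,0],[0,0.126,0]]}' 0.5 30
python3 to.py 0.4475 -0.2295 0.034 3
python3 - <<'E'
from h import *
im,d,T=grab("wrist"); cv2.imwrite("pics/w2.png",im[:,:,::-1])
E
```

```text
time: 3.68
tool_pos: [0.4475, -0.2294, 0.0342]
tcp_rot: [-1.571, -0.0, -1.518]
contact_force: [0.8, -1.3, 0.0]
gripper_width: 0.0457
t 3.6833 dp [ 0.0001  0.0004 -0.    ] tw [0.0001 0.0012 0.0006] pos [ 0.4475 -0.2294  0.0342] F [ 0.77 -1.26  0.04] w 0.0457 q [-0.59  0.52  1.8  -0.    0.82 -0.65]
```

View pics/w2.png

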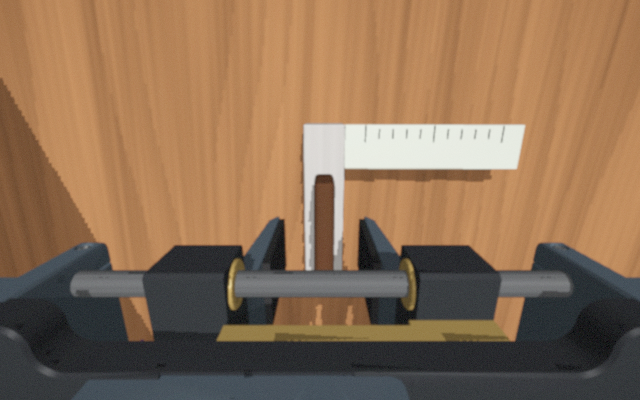

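The grip at (324,220) is centred between the fingers and square to them, so I'll close.

```bash
python3 -m inch '{"dp":[[0,0,0],[0,0,0],[0,0,0],[0,0,0],[0,0,0],[0,0,0],[0,0,0],[0,0,0]],"twist":[[0,0,0],[0,0,0],[0,0,0],[0,0,0],[0,0,0],[0,0,0],[0,0,0],[0,0,0]]}' 0 30
python3 to.py 0.4475 -0.2295 0.034 3
```

```text
time: 4.4
tool_pos: [0.4476, -0.2295, 0.0343]
tcp_rot: [-1.571, -0.0, -1.518]
contact_force: [-0.4, -0.0, -0.7]
gripper_width: 0.0008
t 4.4 dp [-0.0001  0.0008 -0.0003] tw [-0.0004  0.0011  0.001 ] pos [ 0.4476 -0.2295  0.0343] F [-0.44 -0.04 -0.66] w 0.0008 q [-0.59  0.52  1.8  -0.    0.82 -0.65]
```

The width reads 0.8 mm, so the fingers shut with nothing between them. I'll look.

```bash
python3 - <<'E'
from h import *
im,d,T=grab("wrist"); cv2.imwrite("pics/w3.png",im[:,:,::-1])
im,d,T=grab("scene"); cv2.imwrite("pics/s3.png",cv2.resize(im[130:260,180:340],None,fx=4,fy=4)[:,:,::-1])
E
```

```text
(no output)
```

View pics/w3.png

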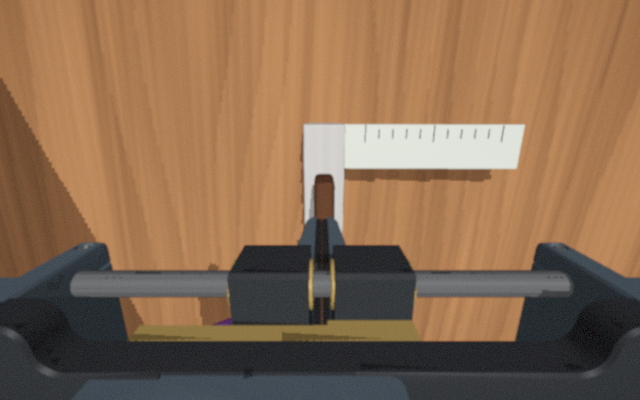

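View pics/s3.png

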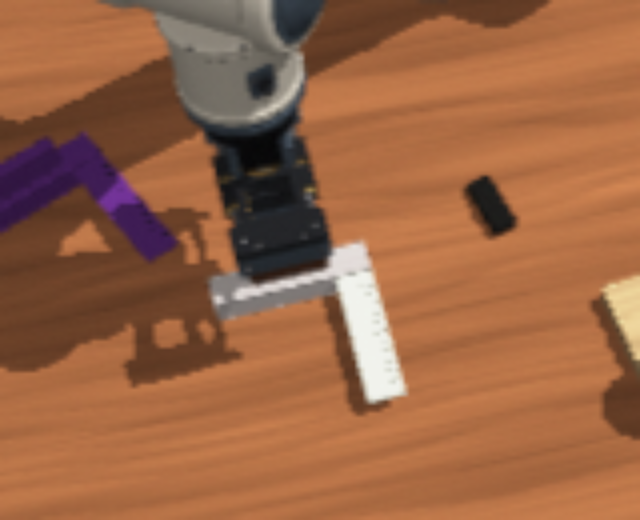

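```bash
python3 - <<'E'
from h import *
a=cv2.imread("pics/w3.png")[110:310,240:410]; b=cv2.imread("pics/w2.png")[110:310,240:410]
cv2.imwrite("pics/c3.png",cv2.resize(np.hstack([b,a]),(790,465),interpolation=cv2.INTER_CUBIC))
E
```

```text
(no output)
```

View pics/c3.png

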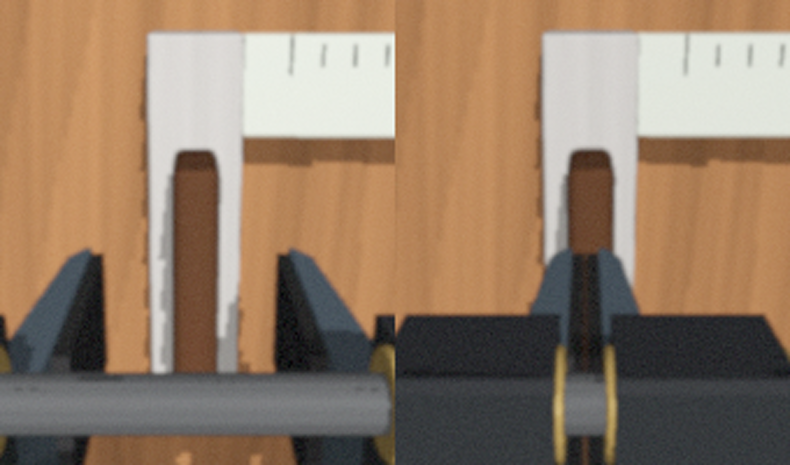

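```bash
python3 - <<'E'
from h import *
im,d,T=grab("wrist")
for z in (0,.014,.028): 
    p=ray(d,T,[[304,125],[344.5,125],[345,125.5],[524,125.5]],z); print(z,np.linalg.norm(p[1]-p[0]),np.linalg.norm(p[3]-p[2]),p[0])
R=Ro.from_euler('xyz',monitor.get_state()['tcp_rot']).as_matrix();t=monitor.get_state()['tool_pos']
for q in ([-.016,0,.0228],[-.016,0,-.0228],[-.016,-.019,.0228],[0,0,0],[-.016,0,0]): print(q,proj(d,T,R@np.array(q)+t))
s=np.array([.4472,-.2295]);a=np.radians(3.0);X=np.array([np.cos(a),np.sin(a)]);Y=np.array([-X[1],X[0]])
for q in ([-7,35,60],[7,35,60],[-7,35,28],[7,35,28],[-15,70,28],[15,70,28],[145,70,25]): print(q,proj(d,T,np.r_[s+X*q[0]/1e3+Y*q[1]/1e3,q[2]/1e3]))
print(monitor.get_state()['gripper_width'],monitor.get_state()['time'])
E
```

```text
0 0.03274631071929886 0.14488791439830395 [ 0.42876056 -0.16251396  0.        ]
0.014 0.030869485044973145 0.13658379244779725 [ 0.42951778 -0.16183164  0.014     ]
0.028 0.02899265937064743 0.12827967049729047 [ 0.43027501 -0.16114932  0.028     ]
[-0.016, 0, 0.0228] [[353.42752326 198.81437357]]
[-0.016, 0, -0.0228] [[292.35177952 198.69312526]]
[-0.016, -0.019, 0.0228] [[356.35097594 206.79575504]]
[0, 0, 0] [[322.81545143 218.8649811 ]]
[-0.016, 0, 0] [[322.89375686 198.75375757]]
[-7, 35, 60] [[311.77602673 181.88401942]]
[7, 35, 60] [[333.50393643 181.94049911]]
[-7, 35, 28] [[313.08097877 171.93620126]]
[7, 35, 28] [[331.77646342 171.98582726]]
[-15, 70, 28] [[301.63985102 123.75968726]]
[15, 70, 28] [[343.59341507 123.88221981]]
[145, 70, 25] [[522.41252771 124.22617966]]
0.0007589969907116528 4.55
```

```bash
python3 - <<'E'
from h import *
for n in("scene","top"):
    im,d,T=grab(n); s=monitor.get_state(); t=s['tool_pos']
    p=proj(d,T,[t,t+[0,0,.045],t+[0,.016,0],t+[0,-.016,0],t+[0,.016,.045],t+[0,-.016,.045]]); print(n,p.round(1).tolist())
    c=p[0].astype(int); k=8; x0,y0=c[0]-45,c[1]-40
    a=cv2.resize(im[y0:y0+70,x0:x0+95],None,fx=k,fy=k,interpolation=cv2.INTER_CUBIC)[:,:,::-1].copy()
    for i,q in enumerate(p): cv2.circle(a,tuple(((q-[x0,y0]+.5)*k).astype(int).tolist()),4,(0,255,0) if i in(0,2,3) else (0,0,255),-1)
    cv2.imwrite(f"pics/t4{n}.png",a)
E
```

```text
scene [[251.8, 196.4], [250.0, 189.1], [256.3, 195.5], [247.2, 197.3], [254.6, 188.2], [245.3, 190.0]]
top [[387.8, 239.1], [390.5, 237.9], [382.3, 239.0], [393.3, 239.1], [384.8, 237.9], [396.1, 238.0]]
```

View pics/t4scene.png

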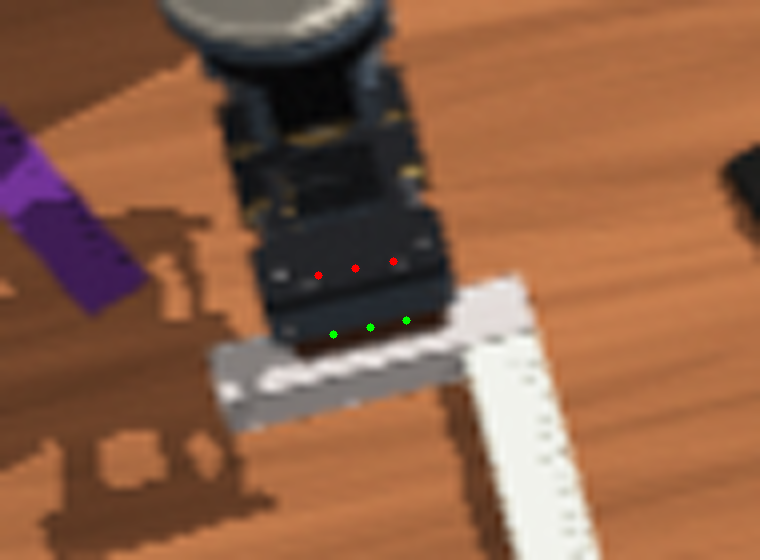

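The fingers shut over the grip. The wrist view also places the visible fingertips about 45 mm behind the stated TCP. Next I'll open, straddle the square lower down, close gently and read the width.

```bash
python3 -m inch '{"dp":[[0,0,0],[0,0,0],[0,0,0],[0,0,0],[0,0,0],[0,0,0]],"twist":[[0,0,0],[0,0,0],[0,0,0],[0,0,0],[0,0,0],[0,0,0]]}' 0.5 10
python3 -m inch '{"dp":[[0,0.015,0],[0,0.03,0],[0,0.045,0],[0,0.06,0],[0,0.07,0],[0,0.07,0]],"twist":[[0,0,0],[0,0,0],[0,0,0],[0,0,0],[0,0,0],[0,0,0]]}'
python3 - <<'E'
from h import *
im,d,T=grab("wrist"); cv2.imwrite("pics/w5.png",im[:,:,::-1])
E
```

```text
time: 5.15
tool_pos: [0.4476, -0.2295, 0.0343]
tcp_rot: [-1.571, -0.0, -1.518]
contact_force: [0.7, -0.0, 0.6]
gripper_width: 0.0373
time: 5.65
tool_pos: [0.4471, -0.2292, 0.0052]
tcp_rot: [-1.572, 0.0, -1.518]
contact_force: [-0.6, -0.3, 0.8]
gripper_width: 0.0454
```

View pics/w5.png

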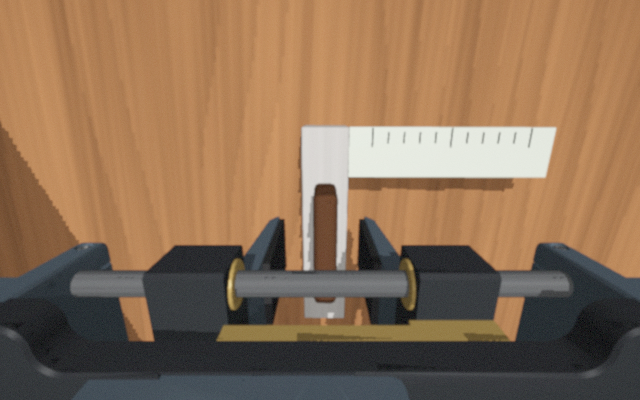

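```bash
python3 -m inch '{"dp":[[0,0,0],[0,0,0],[0,0,0],[0,0,0],[0,0,0],[0,0,0],[0,0,0],[0,0,0]],"twist":[[0,0,0],[0,0,0],[0,0,0],[0,0,0],[0,0,0],[0,0,0],[0,0,0],[0,0,0]]}' 0 10
```

```text
time: 6.37
tool_pos: [0.4473, -0.2294, 0.0058]
tcp_rot: [-1.571, 0.0, -1.518]
contact_force: [-0.3, 0.2, 1.4]
gripper_width: 0.0139
```

It stopped at 13.9 mm, so this is the grip. The fingertips really do end about 45 mm short of the reported TCP, so I'll regrip 15 mm deeper.

```bash
Z='[0,0,0]'; python3 -m inch '{"dp":[[0,0,0],[0,0,0],[0,0,0],[0,0,0],[0,0,0],[0,0,0]],"twist":[[0,0,0],[0,0,0],[0,0,0],[0,0,0],[0,0,0],[0,0,0]]}' 0.4 10
python3 -m inch '{"dp":[[0,0.01,0],[0,0.02,0],[0,0.03,0],[0,0.0375,0],[0,0.0375,0],[0,0.0375,0]],"twist":[[0,0,0],[0,0,0],[0,0,0],[0,0,0],[0,0,0],[0,0,0]]}'
python3 -m inch '{"dp":[[0,0,0],[0,0,0],[0,0,0],[0,0,0],[0,0,0],[0,0,0],[0,0,0],[0,0,0]],"twist":[[0,0,0],[0,0,0],[0,0,0],[0,0,0],[0,0,0],[0,0,0],[0,0,0],[0,0,0]]}' 0 40
```

```text
time: 6.87
tool_pos: [0.4473, -0.2294, 0.0058]
tcp_rot: [-1.571, 0.0, -1.518]
contact_force: [0.2, -0.9, 0.1]
gripper_width: 0.0362
time: 7.37
tool_pos: [0.4471, -0.2292, -0.0095]
tcp_rot: [-1.572, 0.001, -1.518]
contact_force: [-0.2, 0.7, 0.2]
gripper_width: 0.0363
time: 8.03
tool_pos: [0.4472, -0.2293, -0.0094]
tcp_rot: [-1.572, 0.0, -1.518]
contact_force: [-0.7, 0.2, 3.7]
gripper_width: 0.0138
```

```bash
python3 -m inch '{"dp":[[0,-0.02,0],[0,-0.05,0],[0,-0.08,0],[0,-0.12,0],[0,-0.16,0],[0,-0.2,0],[0,-0.24,0],[0,-0.27,0],[0,-0.275,0],[0,-0.275,0]],"twist":[[0,0,0],[0,0,0],[0,0,0],[0,0,0],[0,0,0],[0,0,0],[0,0,0],[0,0,0],[0,0,0],[0,0,0]]}'
python3 - <<'E'
from h import *
im,d,T=grab("wrist"); cv2.imwrite("pics/w6.png",im[:,:,::-1])
E
python3 to.py 0.475 0.106 0.10 6.9
```

```text
time: 8.87
tool_pos: [0.4475, -0.2295, 0.1013]
tcp_rot: [-1.571, -0.0, -1.518]
contact_force: [-0.1, -0.2, -3.0]
gripper_width: 0.0138
t 8.9167 dp [-0.8332  0.0015  0.1139] tw [ 0.0019 -0.1351 -0.0008] pos [ 0.4471 -0.2292  0.1005] F [-0.23 -0.75 -4.03] w 0.014 q [-0.59  0.42  1.73 -0.    0.99 -0.65]
```

View pics/w6.png

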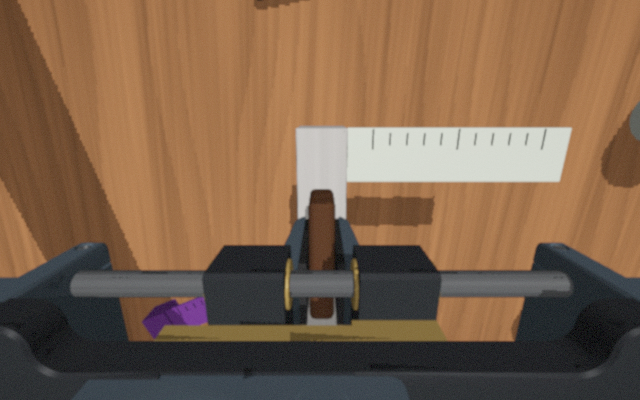

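```bash
python3 -m inch '{"dp":[[-0.03,0,0.004],[-0.08,0,0.01],[-0.15,0,0.02],[-0.22,0,0.03],[-0.29,0,0.04],[-0.36,0,0.05],[-0.43,0,0.06],[-0.5,0,0.07],[-0.57,0,0.08],[-0.64,0,0.09],[-0.7,0,0.1],[-0.76,0,0.105],[-0.81,0,0.11],[-0.833,0,0.114],[-0.833,0,0.114],[-0.833,0,0.114]],"twist":[[0,0,0],[0,0,0],[0,-0.03,0],[0,-0.05,0],[0,-0.07,0],[0,-0.09,0],[0,-0.11,0],[0,-0.135,0],[0,-0.135,0],[0,-0.135,0],[0,-0.135,0],[0,-0.135,0],[0,-0.135,0],[0,-0.135,0],[0,-0.135,0],[0,-0.135,0]]}'
python3 - <<'E'
from h import *
im,d,T=grab("wrist"); cv2.imwrite("pics/w7.png",im[:,:,::-1]); np.save("w7T.npy",T)
im,d,T=grab("top"); cv2.imwrite("pics/t7.png",cv2.resize(im[130:260,190:370],None,fx=4,fy=4,interpolation=cv2.INTER_CUBIC)[:,:,::-1])
E
python3 to.py 0.475 0.106 0.10 6.9
```

```text
time: 10.25
tool_pos: [0.4744, 0.1061, 0.1]
tcp_rot: [-1.573, 0.0, -1.449]
contact_force: [-1.0, -0.0, -2.8]
gripper_width: 0.014
t 10.35 dp [-0.0017  0.0006  0.0011] tw [ 0.0035 -0.0008 -0.0005] pos [0.4746 0.1053 0.1003] F [ 1.07 -0.19 -2.46] w 0.0138 q [ 0.1   0.4   1.77  0.    0.97 -0.02]
```

View pics/w7.png

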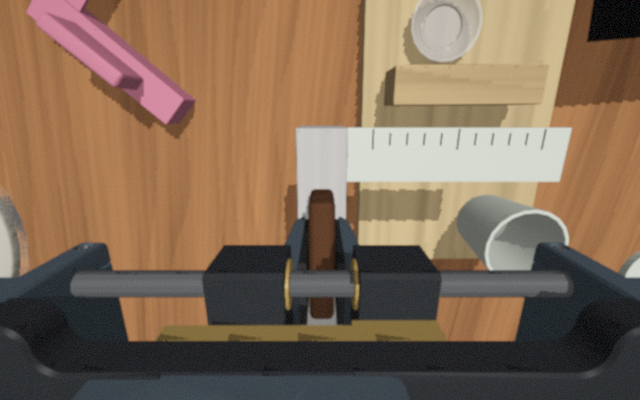

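View pics/t7.png

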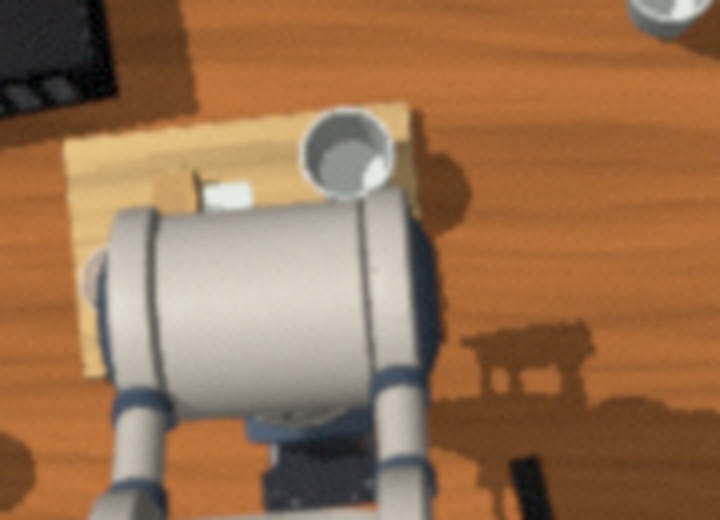

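The wrist view shows the base near edge at about u=360, the divider's -y top edge at about v=105, and cup_a at (510,235). I'll measure those in this view.

```bash
python3 - <<'E'
from h import *
im,d,_=grab("wrist"); T=np.load("w7T.npy")
g=im.astype(float)
hsv=cv2.cvtColor(im,cv2.COLOR_RGB2HSV)
# near edge: strongest horizontal gradient
pts=[]
for r in list(range(5,85))+list(range(190,205)):
    row=cv2.GaussianBlur(g[r:r+1],(5,1),0)[0].sum(1)[345:380]; k=np.argmax(np.diff(row)); pts.append((345+k+.5,r))
p=ray(d,T,pts,.02); q=np.polyfit(p[:,1],p[:,0],1); res=p[:,0]-np.polyval(q,p[:,1]); ok=abs(res)<.003; q=np.polyfit(p[ok,1],p[ok,0],1)
print("near edge",q,"yaw",np.degrees(-np.arctan(q[0])),ok.sum(),np.std(p[ok,0]-np.polyval(q,p[ok,1])))
dv=[]
for c in range(400,535):
    col=g[90:120,c].sum(1); k=np.argmax(-np.diff(cv2.GaussianBlur(col[:,None],(1,3),0)[:,0])); dv.append((c,90+k+.5))
p=ray(d,T,dv,.06); w=np.polyfit(p[:,0],p[:,1],1); ok=abs(p[:,1]-np.polyval(w,p[:,0]))<.003; w=np.polyfit(p[ok,0],p[ok,1],1); print("div",w,np.degrees(np.arctan(w[0])),ok.sum(),np.median(np.array(dv)[:,1]))
# corner: x=q0*y+q1,y=w0*x+w1
y=(w[0]*q[1]+w[1])/(1-w[0]*q[0]);x=q[0]*y+q[1];print("corner",x,y)
a=np.radians(6.9);X=np.array([np.cos(a),np.sin(a)]);Y=np.array([-X[1],X[0]]);print("sq target",np.array([x,y])-.015*X-.07*Y)
B=ray(d,T,[[350,127],[570,128],[298,127]],.025+.11); print("blade edge",B, "yaw",np.degrees(np.arctan2(*(B[1]-B[0])[1::-1])))
cv2.imwrite("pics/c7.png",cv2.resize(im[0:200,280:580],None,fx=2.6,fy=2.6,interpolation=cv2.INTER_CUBIC)[:,:,::-1])
E
```

```text
near edge [-0.13526471  0.5265637 ] yaw 7.703342509535855 95 0.0002853930848832846
div [0.13713416 0.12631846] 7.808503392523698 135 102.5
corner 0.500198873963665 0.19491281406648897
sq target [0.49371709 0.12361775]
blade edge [[0.48108964 0.17754985 0.135     ]
 [0.60778809 0.19277405 0.135     ]
 [0.4511464  0.17381732 0.135     ]] yaw 6.851860454805694
```

View pics/c7.png

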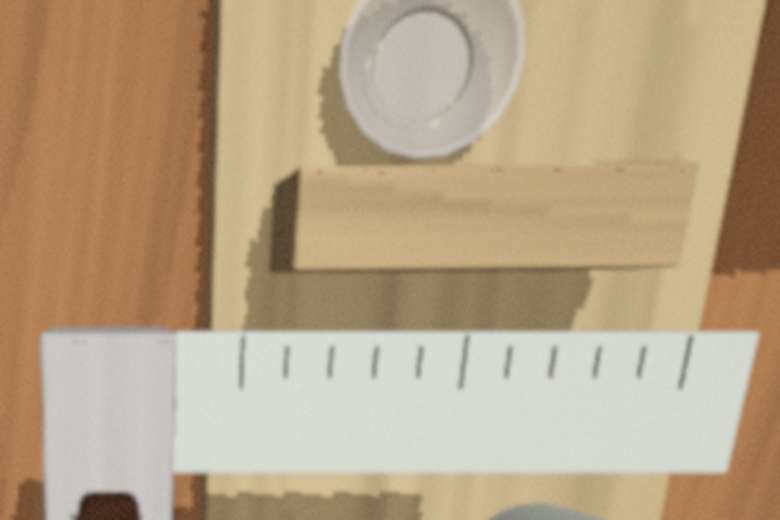

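```bash
python3 to.py 0.488 0.112 -0.005 7.8
```

```text
t 10.4 dp [-0.013   0.2634  0.0353] tw [ 0.003  -0.0332 -0.0005] pos [0.4748 0.1051 0.1004] F [ 0.41  0.65 -2.24] w 0.0139 q [ 0.09  0.4   1.77  0.    0.97 -0.02]
```

```bash
python3 -m inch '{"dp":[[-0.013,0,0.035],[-0.013,0,0.035],[-0.013,0.03,0.035],[-0.013,0.07,0.035],[-0.013,0.11,0.035],[-0.013,0.15,0.035],[-0.013,0.18,0.035],[-0.013,0.2,0.035],[-0.013,0.22,0.035],[-0.013,0.235,0.035],[-0.013,0.25,0.035],[-0.013,0.26,0.035],[-0.013,0.26,0.035]],"twist":[[0,-0.033,0],[0,-0.033,0],[0,-0.033,0],[0,-0.033,0],[0,-0.033,0],[0,-0.033,0],[0,-0.033,0],[0,-0.033,0],[0,-0.033,0],[0,-0.033,0],[0,-0.033,0],[0,-0.033,0],[0,-0.033,0]]}'
python3 - <<'E'
from h import *
im,d,T=grab("wrist"); cv2.imwrite("pics/w8.png",im[:,:,::-1]); np.save("w8T.npy",T)
E
python3 to.py 0.4947 0.1235 -0.009 7.8
```

```text
time: 11.48
tool_pos: [0.4877, 0.1119, -0.0042]
tcp_rot: [-1.573, 0.0, -1.435]
contact_force: [-1.3, 0.4, -2.1]
gripper_width: 0.0141
t 11.5333 dp [-0.0262  0.013   0.0209] tw [ 0.0035 -0.0002 -0.0006] pos [ 0.4878  0.112  -0.0038] F [ 0.36 -0.25 -2.39] w 0.0135 q [ 0.11  0.59  1.83  0.    0.73 -0.03]
```

View pics/w8.png

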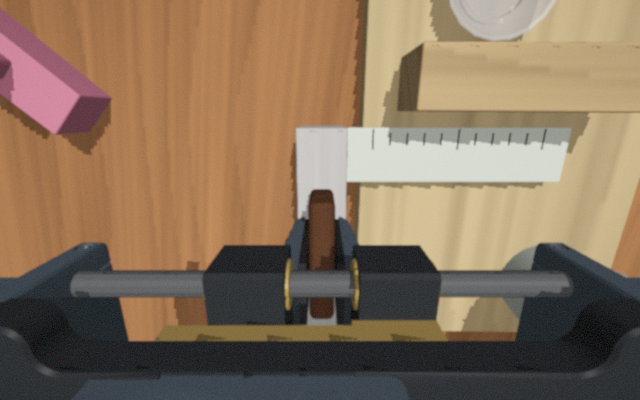

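```bash
python3 -m inch '{"dp":[[0,0.005,0],[0,0.01,0],[0,0.0125,0],[0,0.0145,0],[0,0.0145,0],[0,0.0145,0]],"twist":[[0,0,0],[0,0,0],[0,0,0],[0,0,0],[0,0,0],[0,0,0]]}'
cat > ang.py <<'E'
from h import *
im,d,T=grab("wrist"); g=cv2.GaussianBlur(im,(3,3),0).astype(float).sum(2)
def vline(r0,r1,c0,c1,sg):  # edge at column per row
    return np.array([(c0+.5+np.argmax(sg*np.diff(g[r,c0:c1])),r) for r in range(r0,r1)])
def hline(c0,c1,r0,r1,sg):
    return np.array([(c,r0+.5+np.argmax(sg*np.diff(g[r0:r1,c]))) for c in range(c0,c1)])
def fit(P,ax):
    for _ in range(3):
        k=np.polyfit(P[:,1-ax],P[:,ax],1); r=abs(P[:,ax]-np.polyval(k,P[:,1-ax])); P=P[r<=max(1e-9,2*np.median(r)+2e-4)]
    return k,len(P),r.std()
import sys
E
python3 - <<'E'
from ang import *
near=ray(d,T,vline(5,115,352,372,1),.02); k,n,s=fit(near,0); print("near yaw",np.degrees(-np.arctan(k[0])),k,n,s)
sq=ray(d,T,vline(132,182,341,353,1),.028); k2,n,s=fit(sq,0); print("stock/blade joint yaw",np.degrees(-np.arctan(k2[0])),n,s)
b=ray(d,T,hline(355,560,120,134,1),.025); kb,n,s=fit(b,1); print("blade yaw",np.degrees(np.arctan(kb[0])),kb,n,s)
dv=ray(d,T,hline(425,630,103,118,-1),.02); kd,n,s=fit(dv,1); print("div yaw",np.degrees(np.arctan(kd[0])),kd,n,s)
x=.57; print("gap y",np.polyval(kd,x)-np.polyval(kb,x)," gap x at y=.17", np.polyval(k,.17)-np.polyval(k2,.17))
cv2.imwrite("pics/w9.png",im[:,:,::-1])
E
python3 to.py 0.4947 0.1235 -0.009 7.8
```

```text
time: 12.03
tool_pos: [0.4879, 0.112, -0.0094]
tcp_rot: [-1.572, 0.0, -1.435]
contact_force: [-1.0, -0.4, 3.2]
gripper_width: 0.0139
near yaw 7.528993223240378 [-0.13216733  0.52626304] 110 8.240463528623736e-05
stock/blade joint yaw 7.8966164824138945 49 8.269520196450639e-05
blade yaw 7.929149656640976 [0.13928006 0.11446833] 175 1.4982765096682152e-17
div yaw 7.536693174941873 [0.13230407 0.12844936] 205 8.242978705881492e-05
gap y 0.010004715377227025  gap x at y=.17 0.009817498882580877
t 12.0833 dp [-0.0262 -0.001   0.0208] tw [ 0.0032 -0.0002 -0.0006] pos [ 0.4879  0.112  -0.0094] F [-1.4  -0.12  4.27] w 0.0138 q [ 0.11  0.6   1.83  0.    0.71 -0.03]
```

```bash
python3 -m inch '{"dp":[[0,-0.001,0.005],[0,-0.001,0.01],[0,-0.001,0.015],[0,-0.001,0.018],[0,-0.001,0.02],[0,-0.001,0.021],[0,-0.001,0.021]],"twist":[[0,0.006,0],[0,0.013,0],[0,0.013,0],[0,0.013,0],[0,0.013,0],[0,0.013,0],[0,0.013,0]]}'
python3 to.py 0.4947 0.1235 -0.009 7.5
python3 -m inch '{"dp":[[0,0,0.001],[0,0,0.0015],[0,0,0.002],[0,0,0.0025],[0,0,0.003],[0,0,0.003]],"twist":[[0,0,0],[0,0,0],[0,0,0],[0,0,0],[0,0,0],[0,0,0]]}'
python3 to.py 0.4947 0.1235 -0.009 7.5
```

```text
time: 12.67
tool_pos: [0.4962, 0.1131, -0.0091]
tcp_rot: [-1.572, 0.0, -1.441]
contact_force: [0.1, -0.6, -3.4]
gripper_width: 0.0139
t 12.6667 dp [-0.0262 -0.0002 -0.0004] tw [ 0.0033 -0.0026 -0.0005] pos [ 0.4962  0.1131 -0.0091] F [ 0.07 -0.59 -3.39] w 0.0139 q [ 0.11  0.6   1.81  0.    0.73 -0.02]
time: 13.17
tool_pos: [0.4972, 0.1132, -0.0091]
tcp_rot: [-1.573, 0.0, -1.441]
contact_force: [-2.1, -0.7, -2.7]
gripper_width: 0.0138
t 13.1667 dp [-0.0263 -0.0002 -0.0028] tw [ 0.0042 -0.0027 -0.0005] pos [ 0.4972  0.1132 -0.0091] F [-2.11 -0.69 -2.66] w 0.0138 q [ 0.11  0.6   1.81  0.    0.73 -0.02]
```

```bash
python3 -m inch '{"dp":[[0,0,0.001],[0,0,0.001],[0,0,0.002],[0,0,0.002],[0,0,0.002]],"twist":[[0,0,0],[0,0,0],[0,0,0],[0,0,0],[0,0,0]]}'
python3 -m inch '{"dp":[[0,0,0.001],[0,0,0.001],[0,0,0.002],[0,0,0.002],[0,0,0.002]],"twist":[[0,0,0],[0,0,0],[0,0,0],[0,0,0],[0,0,0]]}'
python3 - <<'E'
from h import *
s=monitor.get_state();print(s['contact_force'],s['wrist_torque'])
im,d,T=grab("wrist"); cv2.imwrite("pics/w10.png",cv2.resize(im[30:190,280:640],None,fx=2.2,fy=2.2,interpolation=cv2.INTER_CUBIC)[:,:,::-1])
E
```

```text
time: 13.58
tool_pos: [0.4971, 0.1133, -0.0092]
tcp_rot: [-1.574, 0.0, -1.441]
contact_force: [-4.3, -1.1, -0.7]
gripper_width: 0.0136
time: 14.0
tool_pos: [0.4971, 0.1133, -0.0093]
tcp_rot: [-1.576, 0.0, -1.441]
contact_force: [-6.8, -1.0, 0.2]
gripper_width: 0.0141
[-6.76811555 -0.99990111  0.16063876] [-0.35991183  1.29751758 -0.08208356]
```

View pics/w10.png

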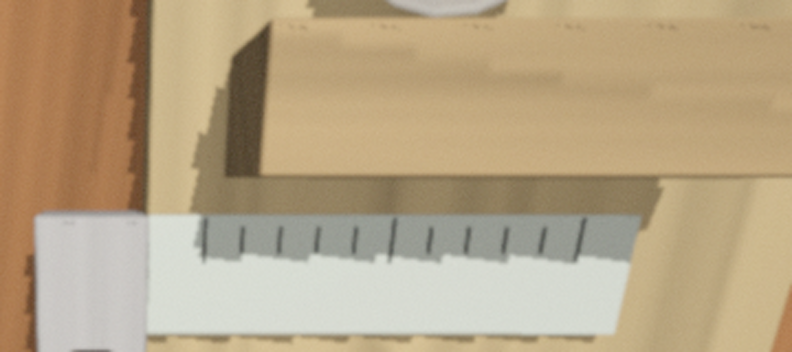

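Contact with the near edge is at about 7 N and visually flush. Now I'll slide along +y with light +x pressure.

```bash
python3 -m inch '{"dp":[[-0.004,0,0.001],[-0.008,0,0.001],[-0.012,0,0.001],[-0.015,0,0.001],[-0.018,0,0.001],[-0.02,0,0.001],[-0.02,0,0.001]],"twist":[[0,0,0],[0,0,0],[0,0,0],[0,0,0],[0,0,0],[0,0,0],[0,0,0]]}'
python3 - <<'E'
from ang import *
near=ray(d,T,vline(5,115,340,372,1),.02); k,n,s=fit(near,0); print("near yaw",np.degrees(-np.arctan(k[0])),n,s)
b=ray(d,T,hline(355,560,122,132,1),.025); kb,n,s=fit(b,1); print("blade yaw",np.degrees(np.arctan(kb[0])),n,s)
cv2.imwrite("pics/w11.png",cv2.resize(im[30:190,280:640],None,fx=2.2,fy=2.2,interpolation=cv2.INTER_CUBIC)[:,:,::-1])
E
```

```text
time: 14.63
tool_pos: [0.4961, 0.1209, -0.0093]
tcp_rot: [-1.576, -0.0, -1.441]
contact_force: [-4.6, -5.1, 2.4]
gripper_width: 0.0141
near yaw 7.6103924258361415 110 8.204285608398588e-05
blade yaw 7.3604234462601665 179 8.73606006658656e-05
```

View pics/w11.png

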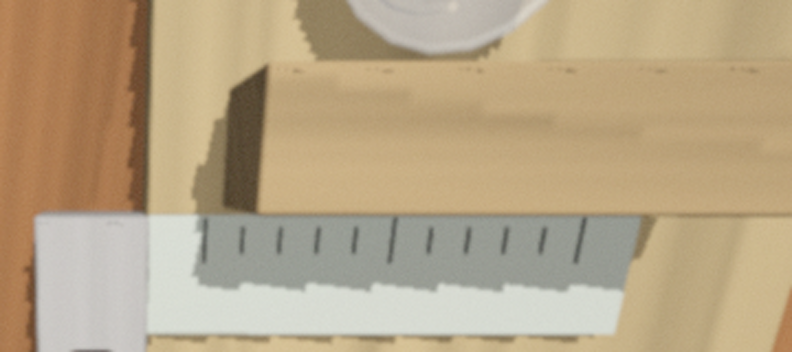

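```bash
python3 -m inch '{"dp":[[-0.001,0,0.001],[-0.002,0,0.001],[-0.003,0,0.001],[-0.003,0,0.001],[-0.003,0,0.001]],"twist":[[0,0,0],[0,0,0],[0,0,0],[0,0,0],[0,0,0]]}'
python3 -c "
from h import *
s=monitor.get_state();print(s['contact_force'],s['wrist_torque'])"
```

```text
time: 15.1
tool_pos: [0.496, 0.1217, -0.0093]
tcp_rot: [-1.577, -0.001, -1.441]
contact_force: [-5.2, -6.6, 2.5]
gripper_width: 0.0135
[-5.18102483 -6.57294499  2.48377022] [-1.20631178  0.98167617 -0.15874652]
```

```bash
python3 -m inch '{"dp":[[-0.001,0,0.001],[-0.002,0,0.001],[-0.003,0,0.001],[-0.003,0,0.001],[-0.003,0,0.001]],"twist":[[0,0,0],[0,0,0],[0,0,0],[0,0,0],[0,0,0]]}'
python3 -c "
from h import *
s=monitor.get_state();print(s['contact_force'],s['wrist_torque'])"
```

```text
time: 15.52
tool_pos: [0.4958, 0.1224, -0.0092]
tcp_rot: [-1.578, -0.001, -1.441]
contact_force: [-4.2, -7.9, 2.8]
gripper_width: 0.014
[-4.24272669 -7.94225913  2.83030387] [-1.21828225  0.95377413 -0.11956509]
```

```bash
python3 -m inch '{"dp":[[-0.001,0,0.001],[-0.002,0,0.001],[-0.003,0,0.001],[-0.003,0,0.001],[-0.003,0,0.001]],"twist":[[0,0,0],[0,0,0],[0,0,0],[0,0,0],[0,0,0]]}'
python3 - <<'E'
from ang import *
s=monitor.get_state();print(s['contact_force'],s['wrist_torque'])
near=ray(d,T,vline(5,115,340,372,1),.02); k,n,_=fit(near,0); print("near yaw",np.degrees(-np.arctan(k[0])),n)
cv2.imwrite("pics/w12.png",cv2.resize(im[30:190,280:640],None,fx=2.2,fy=2.2,interpolation=cv2.INTER_CUBIC)[:,:,::-1])
E
```

```text
time: 15.93
tool_pos: [0.4958, 0.1226, -0.0092]
tcp_rot: [-1.579, -0.002, -1.441]
contact_force: [-4.7, -13.6, 3.9]
gripper_width: 0.0138
[ -4.47013778 -12.66678755   4.04941353] [-2.23570322  0.93099159 -0.33562477]
near yaw 7.634799354385401 110
```

View pics/w12.png

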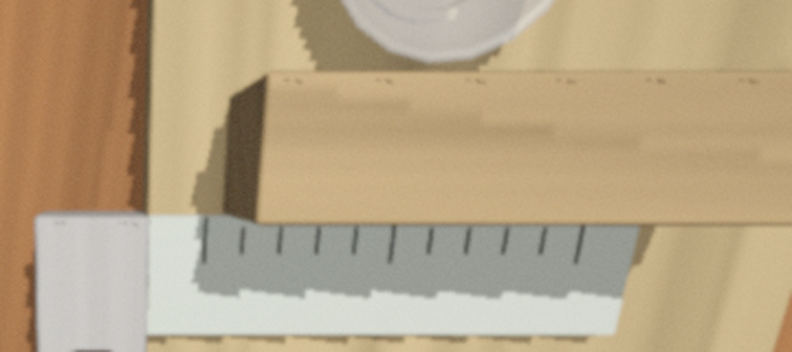

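The force stepped up to about 13 N, so the blade is seated on the divider. I'll ease off the load and then open.

```bash
python3 -m inch '{"dp":[[0,0,0],[0,0,0],[0,0,0],[0,0,0]],"twist":[[0,0,0],[0,0,0],[0,0,0],[0,0,0]]}'
python3 -m inch '{"dp":[[0.001,0,0],[0.001,0,0],[0.001,0,0]],"twist":[[0,0,0],[0,0,0],[0,0,0]]}'
```

```text
time: 16.32
tool_pos: [0.4958, 0.1225, -0.0091]
tcp_rot: [-1.579, -0.003, -1.441]
contact_force: [-3.0, -4.6, 1.8]
gripper_width: 0.014
time: 16.57
tool_pos: [0.4959, 0.1222, -0.0092]
tcp_rot: [-1.579, -0.002, -1.441]
contact_force: [-3.4, -0.2, -1.4]
gripper_width: 0.0139
```

```bash
python3 -m inch '{"dp":[[0,0,0],[0,0,0],[0,0,0],[0,0,0],[0,0,0]],"twist":[[0,0,0],[0,0,0],[0,0,0],[0,0,0],[0,0,0]]}' 0.25 10
cat > chk.py <<'E'
from ang import *; import sys
s=monitor.get_state();print(s['time'],s['contact_force'].round(1))
near=ray(d,T,vline(5,110,338,372,1),.02); k,n,_=fit(near,0)
sq=ray(d,T,vline(135,180,338,355,1),.025); k2,n2,e2=fit(sq,0)
bi=ray(d,T,hline(365,545,175,190,-1),.025); kb,n3,e3=fit(bi,1)
print("near",np.degrees(-np.arctan(k[0])),n,"joint",np.degrees(-np.arctan(k2[0])),n2,e2,"blade inner",np.degrees(np.arctan(kb[0])),n3,e3,"xgap mm",1e3*(np.polyval(k,.18)-np.polyval(k2,.18)))
cv2.imwrite(sys.argv[1],cv2.resize(im[90:240,285:585],None,fx=2.6,fy=2.6,interpolation=cv2.INTER_CUBIC)[:,:,::-1])
E
python3 chk.py pics/w13.png
```

```text
time: 16.98
tool_pos: [0.4962, 0.1222, -0.0091]
tcp_rot: [-1.578, -0.002, -1.441]
contact_force: [-0.0, -0.1, -0.4]
gripper_width: 0.023
17.0333 [ 0.6 -1.2 -0.2]
near 7.44508847747958 105 joint 8.071713802595273 45 0.00010314974657695946 blade inner 7.680756163294352 175 1.6174425334296218e-17 xgap mm -0.1609986378960926
```

View pics/w13.png

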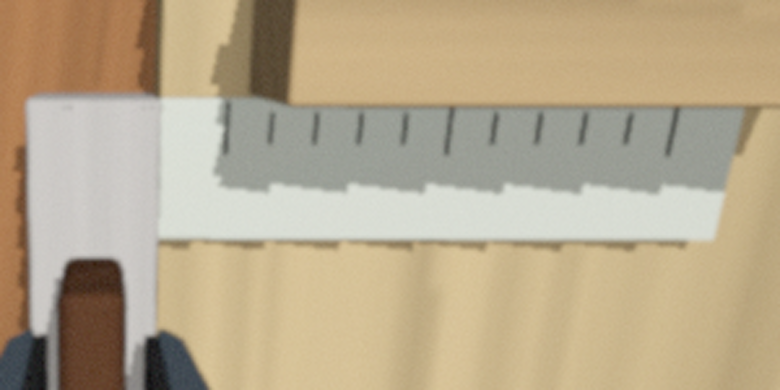

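Released, and the square is lying in the corner. Next comes a final compliant +x press with one finger so the stock squares itself on the edge. I'll level the tool first.

```bash
python3 to.py 0.4962 0.1222 -0.009 7.55
```

```text
t 17.0333 dp [ 0.0001 -0.0002  0.0003] tw [ 0.0153 -0.0032  0.0049] pos [ 0.4961  0.1222 -0.0091] F [ 0.6  -1.16 -0.21] w 0.0228 q [ 0.13  0.61  1.8  -0.    0.74 -0.  ]
```

```bash
python3 -m inch '{"dp":[[0,0,0],[0,0,0.003],[0,0,0.006],[0,0,0.008],[0,0,0.009],[0,0,0.01],[0,0,0.011],[0,0,0.011]],"twist":[[0.015,-0.003,0.005],[0.015,-0.003,0.005],[0.015,-0.003,0.005],[0.015,-0.003,0.005],[0.015,-0.003,0.005],[0.015,-0.003,0.005],[0.015,-0.003,0.005],[0.015,-0.003,0.005]]}'
python3 -m inch '{"dp":[[0,0,0.001],[0,0,0.002],[0,0,0.003],[0,0,0.003],[0,0,0.003]],"twist":[[0,0,0],[0,0,0],[0,0,0],[0,0,0],[0,0,0]]}'
```

```text
time: 17.7
tool_pos: [0.5002, 0.1228, -0.0092]
tcp_rot: [-1.571, 0.0, -1.439]
contact_force: [-1.3, 0.3, 0.1]
gripper_width: 0.023
time: 18.12
tool_pos: [0.5005, 0.1228, -0.0093]
tcp_rot: [-1.573, 0.0, -1.439]
contact_force: [-4.0, -0.8, 4.5]
gripper_width: 0.0231
```

```bash
python3 -m inch '{"dp":[[0,0,0.001],[0,0,0.002],[0,0,0.003],[0,0,0.003],[0,0,0.003]],"twist":[[0,0,0],[0,0,0],[0,0,0],[0,0,0],[0,0,0]]}'
python3 chk.py pics/w14.png
```

```text
time: 18.53
tool_pos: [0.5004, 0.1228, -0.0094]
tcp_rot: [-1.575, 0.0, -1.439]
contact_force: [-7.5, -2.1, 6.0]
gripper_width: 0.023
18.5833 [-7.8 -1.1  5.9]
near 7.516613388650166 105 joint 6.875149098468769 45 8.66249498548019e-05 blade inner 7.729035279275099 180 1.6156940510492645e-17 xgap mm -0.41015332024341156
```

View pics/w14.png

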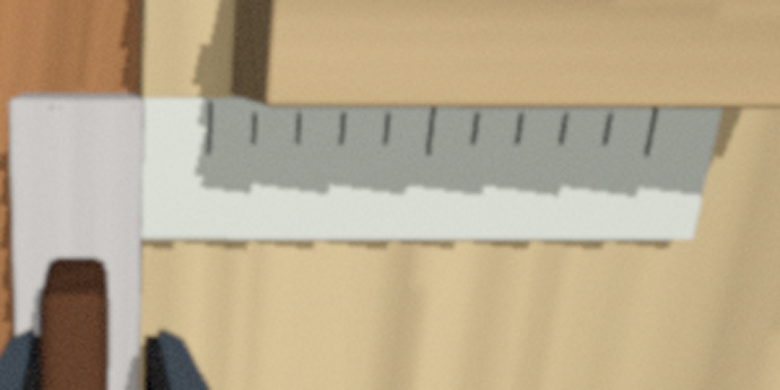

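```bash
python3 -m inch '{"dp":[[-0.001,0,0.003],[-0.002,0,0.003],[-0.003,0,0.003],[-0.004,0,0.003],[-0.004,0,0.003],[-0.004,0,0.003]],"twist":[[0,0,0],[0,0,0],[0,0,0],[0,0,0],[0,0,0],[0,0,0]]}'
python3 chk.py pics/w15.png
```

```text
time: 19.08
tool_pos: [0.5002, 0.1241, -0.0097]
tcp_rot: [-1.578, -0.0, -1.439]
contact_force: [-6.5, -4.4, 1.7]
gripper_width: 0.0229
19.1333 [-5.8 -3.7  1.8]
near 7.671039261964972 105 joint 6.802577616105448 45 8.299429333872321e-05 blade inner 7.76916457346139 173 1.4586524836649152e-17 xgap mm -0.25959194728053525
```

```bash
cat > gap.py <<'E'
from ang import *
bi=ray(d,T,hline(375,545,172,194,-1),.0235); kb,n,_=fit(bi,1)
dv=ray(d,T,hline(400,560,115,150,-1),.06); kd,n2,_=fit(dv,1)
x=np.array([.53,.6]); a=np.arctan(kd[0]); print("angles blade/div",np.degrees(np.arctan(kb[0])),np.degrees(a),n,n2,"gap mm",1e3*((np.polyval(kd,x)-np.polyval(kb,x))*np.cos(a)-.032))
print(monitor.get_state()['contact_force'].round(1),monitor.get_state()['tool_pos'].round(4))
E
python3 gap.py
```

```text
angles blade/div 7.770800758822318 7.425307768624921 164 159 gap mm [1.67075315 1.2447443 ]
[-6.7 -5.   1.1] [ 0.5001  0.1241 -0.0097]
```

```bash
python3 to.py 0.4958 0.1235 -0.009 7.55
python3 -m inch '{"dp":[[0,-0.001,-0.003],[0,-0.001,-0.007],[0,-0.001,-0.011],[0,-0.001,-0.011],[0,-0.001,-0.011]],"twist":[[0.014,0,0],[0.014,0,0],[0.014,0,0],[0.014,0,0],[0.014,0,0]]}'
python3 gap.py
python3 -m inch '{"dp":[[0,0,0],[0,0,0],[0,0,0],[0,0,0],[0,0,0]],"twist":[[0,0,0],[0,0,0],[0,0,0],[0,0,0],[0,0,0]]}' 0 25
python3 gap.py
```

```text
t 19.1833 dp [ 0.0001 -0.0018 -0.011 ] tw [0.0136 0.0001 0.0006] pos [ 0.5001  0.1241 -0.0097] F [-6.74 -5.01  1.06] w 0.0228 q [ 0.13  0.61  1.79 -0.    0.75 -0.  ]
time: 19.6
tool_pos: [0.4961, 0.1236, -0.0092]
tcp_rot: [-1.57, -0.0, -1.439]
contact_force: [0.0, 0.7, -0.8]
gripper_width: 0.0227
angles blade/div 7.665637021247029 7.332412201915681 160 160 gap mm [1.85699581 1.44621621]
[-0.4  0.1 -0.8] [ 0.4961  0.1236 -0.0092]
time: 20.07
tool_pos: [0.4958, 0.1236, -0.0093]
tcp_rot: [-1.571, -0.0, -1.439]
contact_force: [-2.4, -1.1, 1.1]
gripper_width: 0.0138
angles blade/div 7.675785952694788 7.437476360568295 170 159 gap mm [1.74497147 1.45118985]
[-3.1 -1.2  1. ] [ 0.4958  0.1236 -0.0093]
```

Next I'll press along +y in small steps with light +x, watching force and gap.

```bash
python3 -m inch '{"dp":[[-0.001,0,0.001],[-0.002,0,0.001],[-0.003,0,0.001],[-0.003,0,0.001],[-0.003,0,0.001]],"twist":[[0,0,0],[0,0,0],[0,0,0],[0,0,0],[0,0,0]]}'
python3 gap.py
python3 -m inch '{"dp":[[-0.001,0,0.001],[-0.002,0,0.001],[-0.003,0,0.001],[-0.003,0,0.001],[-0.003,0,0.001]],"twist":[[0,0,0],[0,0,0],[0,0,0],[0,0,0],[0,0,0]]}'
python3 gap.py
```

```text
time: 20.53
tool_pos: [0.4958, 0.124, -0.0092]
tcp_rot: [-1.571, -0.001, -1.439]
contact_force: [-3.2, -10.7, 3.8]
gripper_width: 0.014
angles blade/div 7.486465783776562 7.680725093250235 137 146 gap mm [1.03356049 1.27293305]
[ -3.  -10.9   5.4] [ 0.4958  0.124  -0.0092]
time: 21.0
tool_pos: [0.4957, 0.1241, -0.0092]
tcp_rot: [-1.572, -0.002, -1.439]
contact_force: [-3.3, -16.0, 5.7]
gripper_width: 0.0139
angles blade/div 7.253671139934641 7.677254887464008 149 150 gap mm [1.11619356 1.63786906]
[ -2.2 -16.    6.4] [ 0.4957  0.1241 -0.0092]
```

```bash
python3 -m inch '{"dp":[[0.0005,0,0.001],[0.0005,0,0.001],[0.0005,0,0.001],[0.0005,0,0.001]],"twist":[[0,0,0],[0,0,0],[0,0,0],[0,0,0]]}'
python3 gap.py
python3 -m inch '{"dp":[[0,0,0],[0,0,0],[0,0,0],[0,0,0],[0,0,0]],"twist":[[0,0,0],[0,0,0],[0,0,0],[0,0,0],[0,0,0]]}' 0.25 10
python3 gap.py
```

```text
time: 21.38
tool_pos: [0.4958, 0.1235, -0.0092]
tcp_rot: [-1.573, -0.003, -1.439]
contact_force: [-2.4, -6.6, 2.6]
gripper_width: 0.0137
angles blade/div 7.697732821264144 7.683197963885927 170 157 gap mm [1.61218466 1.5942655 ]
[-3.8 -6.7  2.7] [ 0.4958  0.1235 -0.0092]
time: 21.85
tool_pos: [0.496, 0.1236, -0.0092]
tcp_rot: [-1.572, -0.003, -1.439]
contact_force: [-0.1, 0.9, -0.3]
gripper_width: 0.023
angles blade/div 7.483215542887415 7.687657300302099 170 155 gap mm [1.6270111  1.87892886]
[-1.3 -0.   0. ] [ 0.496   0.1236 -0.0092]
```

Vision is only good to about 0.3 mm, so I'll refine it to subpixel. Then one last compliant press with the grip open and the finger pushing +x and dragging +y, followed by a straight retreat.

```bash
cat > gap.py <<'E'
from ang import *
import sys
gg=cv2.GaussianBlur(im,(5,5),1.2).astype(float).sum(2)
def sub(v,sg):
    D=sg*np.diff(v); k=int(np.argmax(D)); lo,hi=max(0,k-3),min(len(D),k+4); w=np.clip(D[lo:hi],0,None); return (w*np.arange(lo,hi)).sum()/w.sum()+.5
def H(c0,c1,r0,r1,sg): return np.array([(c,r0+sub(gg[r0:r1,c],sg)) for c in range(c0,c1)])
def V(r0,r1,c0,c1,sg): return np.array([(c0+sub(gg[r,c0:c1],sg),r) for r in range(r0,r1)])
bi=ray(d,T,H(375,545,172,194,-1),.0235); kb,n,_=fit(bi,1)
dv=ray(d,T,H(400,560,115,150,-1),.06); kd,n2,_=fit(dv,1)
nr=ray(d,T,V(5,110,338,372,1),.02); kn,n3,_=fit(nr,0)
x=np.array([.53,.6]); a=np.arctan(kd[0]); D=np.degrees
print("deg blade %.2f div %.2f near %.2f"%(D(np.arctan(kb[0])),D(a),D(-np.arctan(kn[0]))),n,n2,n3,"gap mm",(1e3*((np.polyval(kd,x)-np.polyval(kb,x))*np.cos(a)-.032)).round(2))
s=monitor.get_state();print(s['time'],s['contact_force'].round(1),s['tool_pos'].round(4))
E
python3 gap.py; python3 to.py 0.496 0.1236 -0.009 7.55
```

```text
deg blade 7.56 div 7.66 near 7.52 170 149 105 gap mm [1.65 1.76]
21.95 [ 0.5  0.2 -0.1] [ 0.4959  0.1236 -0.0092]
t 21.95 dp [ 0.     -0.0004  0.0001] tw [ 0.0036 -0.      0.0057] pos [ 0.4959  0.1236 -0.0092] F [ 0.5   0.2  -0.08] w 0.0228 q [ 0.13  0.61  1.81 -0.    0.73  0.  ]
```

```bash
python3 -m inch '{"dp":[[0,0,0.003],[0,0,0.006],[0,0,0.008],[0,0,0.009],[0,0,0.01],[0,0,0.012],[0,0,0.014],[0,0,0.014],[0,0,0.014]],"twist":[[0.004,0,0.006],[0.004,0,0.006],[0.004,0,0.006],[0.004,0,0.006],[0.004,0,0.006],[0.004,0,0.006],[0.004,0,0.006],[0.004,0,0.006],[0.004,0,0.006]]}'
python3 -m inch '{"dp":[[-0.001,0,0.002],[-0.002,0,0.003],[-0.003,0,0.003],[-0.003,0,0.003],[-0.003,0,0.003]],"twist":[[0,0,0],[0,0,0],[0,0,0],[0,0,0],[0,0,0]]}'
python3 gap.py
python3 -m inch '{"dp":[[-0.001,0,0.002],[-0.002,0,0.003],[-0.003,0,0.003],[-0.003,0,0.003],[-0.003,0,0.003]],"twist":[[0,0,0],[0,0,0],[0,0,0],[0,0,0],[0,0,0]]}'
python3 gap.py
```

```text
time: 22.7
tool_pos: [0.5002, 0.1242, -0.0093]
tcp_rot: [-1.573, 0.0, -1.439]
contact_force: [-4.7, -0.4, 3.2]
gripper_width: 0.0226
time: 23.12
tool_pos: [0.5001, 0.1252, -0.0096]
tcp_rot: [-1.575, -0.0, -1.439]
contact_force: [-6.1, -4.1, 0.9]
gripper_width: 0.0228
deg blade 7.60 div 7.65 near 7.70 170 147 105 gap mm [1.56 1.62]
23.1667 [-4.6 -3.1  1.4] [ 0.5001  0.1252 -0.0096]
time: 23.58
tool_pos: [0.4999, 0.1262, -0.0099]
tcp_rot: [-1.577, -0.0, -1.439]
contact_force: [-5.6, -4.2, -0.1]
gripper_width: 0.0225
deg blade 7.63 div 7.38 near 7.69 170 142 105 gap mm [1.62 1.31]
23.6333 [-6.1 -4.3  0.7] [ 0.4999  0.1262 -0.0099]
```

The finger now slips along the grip at 4 N while the blade stays put, so the square is seated both ways. I'll retreat straight back, then up.

```bash
python3 -m inch '{"dp":[[0,0,-0.003],[0,0,-0.007],[0,0,-0.011],[0,0,-0.011],[0,0,-0.011]],"twist":[[0,0,0],[0,0,0],[0,0,0],[0,0,0],[0,0,0]]}'
python3 gap.py; python3 chk.py pics/w16.png; python3 to.py 0.4958 0.1256 -0.009 7.55
```

```text
time: 24.05
tool_pos: [0.4957, 0.1257, -0.0098]
tcp_rot: [-1.577, -0.0, -1.439]
contact_force: [1.2, -0.3, 0.5]
gripper_width: 0.023
deg blade 7.54 div 7.38 near 7.53 170 151 105 gap mm [1.79 1.59]
24.1 [ 0.  -0.9 -0.6] [ 0.4958  0.1257 -0.0098]
24.15 [ 0.1 -0.3  0.6]
near 7.5869871904041855 105 joint 8.233420702148976 44 0.00010655730369157558 blade inner 7.781113560640302 160 1.4067313239769293e-17 xgap mm -0.09018503204039074
t 24.15 dp [ 0.0003 -0.0021  0.0001] tw [0.0125 0.0007 0.0008] pos [ 0.4958  0.1257 -0.0098] F [ 0.11 -0.35  0.64] w 0.0227 q [ 0.13  0.61  1.8  -0.    0.74  0.  ]
```

View pics/w16.png

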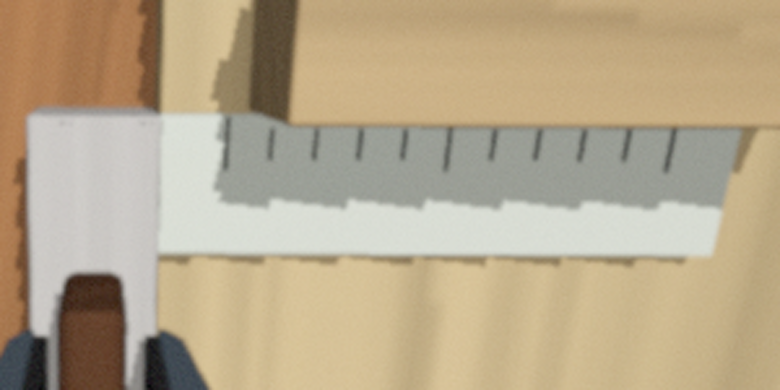

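Clear of the grip on both sides. I'll rise and check from higher, with the open space showing the blade-divider line.

```bash
python3 -m inch '{"dp":[[0,-0.01,0],[0,-0.03,0],[0,-0.06,0],[0,-0.1,0],[0,-0.16,0],[0,-0.22,0],[0,-0.28,0],[0,-0.34,0],[0,-0.4,0],[0,-0.45,0],[0,-0.45,0]],"twist":[[0.012,0,0],[0.012,0,0],[0.012,0,0],[0.012,0,0],[0.012,0,0],[0.012,0,0],[0.012,0,0],[0.012,0,0],[0.012,0,0],[0.012,0,0],[0.012,0,0]]}'
python3 -m inch '{"dp":[[-0.05,0,-0.05],[-0.1,0,-0.08],[-0.15,0,-0.1],[-0.2,0,-0.12],[-0.25,0,-0.14],[-0.27,0,-0.15],[-0.27,0,-0.15],[-0.27,0,-0.15],[-0.27,0,-0.15]],"twist":[[0,0,0],[0,0,0],[0,0,0],[0,0,0],[0,0,0],[0,0,0],[0,0,0],[0,0,0],[0,0,0]]}'
python3 - <<'E'
from h import *
for n in("wrist","top","scene"):
    im,d,T=grab(n); cv2.imwrite(f"pics/e_{n}.png",im[:,:,::-1])
E
```

```text
time: 25.07
tool_pos: [0.4988, 0.1262, 0.1747]
tcp_rot: [-1.565, -0.0, -1.439]
contact_force: [1.4, -0.2, 0.9]
gripper_width: 0.023
time: 25.82
tool_pos: [0.4255, 0.2248, 0.1743]
tcp_rot: [-1.564, -0.001, -1.439]
contact_force: [1.4, 0.2, 0.4]
gripper_width: 0.0228
```

View pics/e_wrist.png

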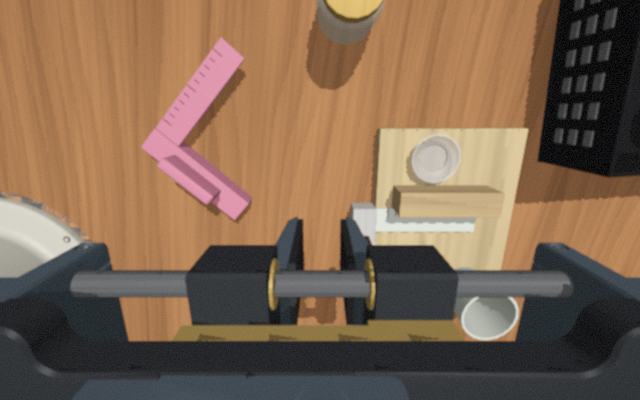

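View pics/e_scene.png

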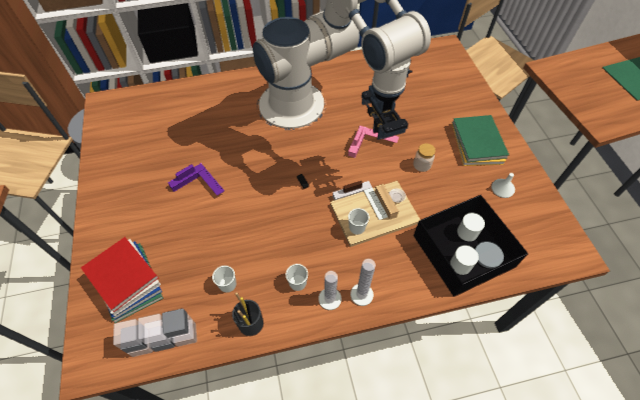

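```bash
python3 to.py 0.54 0.07 0.16 7.55
```

```text
t 25.9667 dp [0.4209 0.0372 0.2329] tw [-0.0122 -0.001   0.0011] pos [0.4255 0.2247 0.1742] F [-0.79 -0.13  0.79] w 0.0224 q [ 0.36  0.29  1.7  -0.    1.15  0.23]
```

View pics/e_top.png

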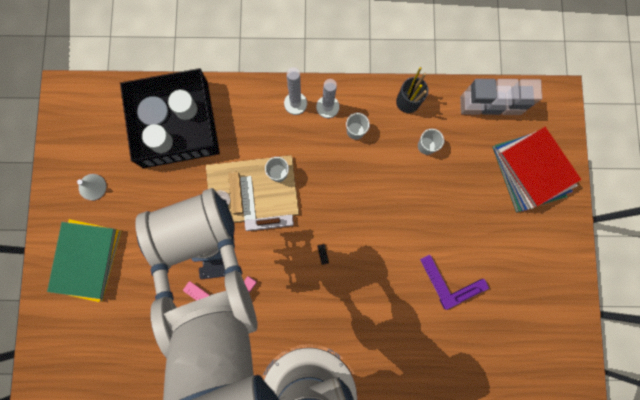

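```bash
python3 -m inch '{"dp":[[0.06,0,0.02],[0.13,0,0.06],[0.2,0,0.1],[0.27,0,0.15],[0.34,0.01,0.19],[0.4,0.02,0.22],[0.42,0.03,0.233],[0.42,0.037,0.233],[0.42,0.037,0.233],[0.42,0.037,0.233]],"twist":[[-0.012,0,0],[-0.012,0,0],[-0.012,0,0],[-0.012,0,0],[-0.012,0,0],[-0.012,0,0],[-0.012,0,0],[-0.012,0,0],[-0.012,0,0],[-0.012,0,0]]}'
python3 - <<'E'
from h import *
im,d,T=grab("wrist"); cv2.imwrite("pics/f.png",im[:,:,::-1]); np.save("fT.npy",T)
E
```

```text
time: 26.8
tool_pos: [0.5392, 0.071, 0.1599]
tcp_rot: [-1.571, -0.0, -1.439]
contact_force: [0.2, 0.9, -0.2]
gripper_width: 0.023
```

View pics/f.png

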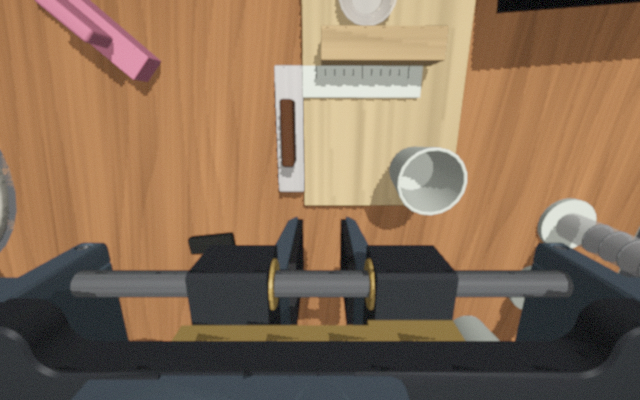

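```bash
python3 - <<'E'
from h import *
a=cv2.imread("pics/f.png"); cv2.imwrite("pics/f1.png",cv2.resize(a[10:125,262:470],None,fx=3.8,fy=3.8,interpolation=cv2.INTER_CUBIC)); cv2.imwrite("pics/f2.png",cv2.resize(a[60:210,265:330],None,fx=4,fy=4,interpolation=cv2.INTER_CUBIC))
E
```

```text
(no output)
```

View pics/f1.png

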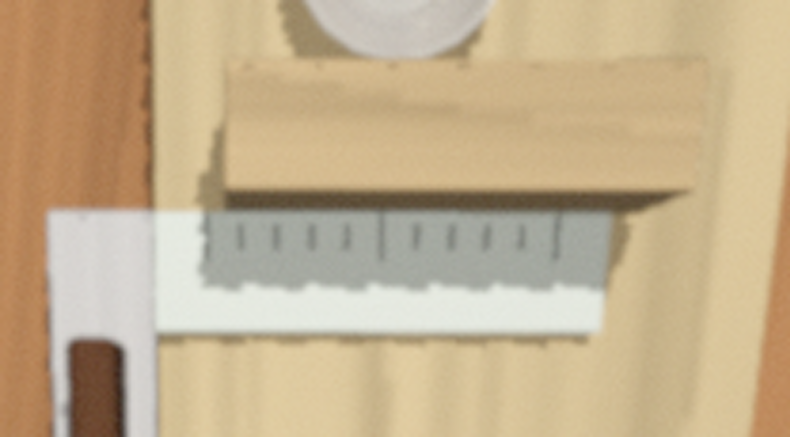

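View pics/f2.png

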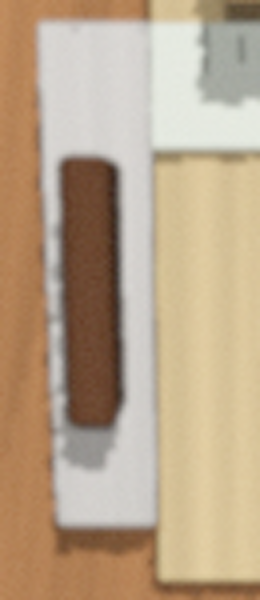

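The blade's outer edge meets the divider's dark -y face along its whole length, at crop v≈210 with no strip of base between. The stock's inner face runs along the near edge with no desk showing. Eraser, cups, dish and jar are where they were, so I'll hand it in.

```bash
python3 -c "
from rig import monitor,workorder
print(monitor.get_state()['contact_force'].round(2));print(workorder.finish_job())"
```

```text
[ 0.49 -0.83 -0.38]
the job is handed in; nothing more can be done
None
```

The square is lying in the corner, with its stock flush along the base's near edge and the blade's outer edge against the divider's -y face. The job was handed in at about 27 s. I lifted the square by its grip, set it down beside the near edge between cup_a and the divider, pressed it on, slid it up to the divider and let go.

**Pressing:** The stock went against the edge at about 4–8 N. The force along the divider peaked briefly at 16 N, then I eased it off. I let go and finished with a light open-gripper press, about 6 N into the edge and 4 N towards the divider. The finger then slipped along the grip while the square stayed put.

**Last checks:**
- **Flush fit:** the close-up shows no gap at either face.
- **Angle:** blade, divider and near edge agree to about 0.2°.
- **Bystanders:** the final pictures show the eraser, cups, dish and jar where they were; I did not measure them. The robot was clear, reading about 1 N of sensor noise.

**Checks that disagreed:**
- **First grasp missed:** the fingers shut on nothing above the grip. They appear to end about 45 mm short of the reported tool point, so I regripped lower by what the camera showed.
- **Gap reading:** the wrist-camera calculation still showed 1.3–1.9 mm between blade and divider. It also read 1.1–1.6 mm under firm contact, and the calibration is only good to about 2 mm, so I took it as camera offset. A real gap of a few tenths of a millimetre can't be ruled out from it.

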